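Fit the guard, collar and handle block onto a knife's tang

ROBOT

A 6-joint arm with a two-finger parallel gripper is mounted at the origin on the work surface. World frame = base frame: x ahead of the robot, y to its left, z up, the work surface at z = 0. Lengths are in m, angles in rad, forces in N, time in s.
With the tool pointing down it reaches from about 0.325 to 0.9 m from the base axis. Payload 6.1 kg.
Tool frame: the origin (TCP) lies at the very end of the fingers, on their centre line; the grasp point (between the pads) lies r.hold_point_z behind it (r.hold_point_z is the distance from the TCP to the grasp point, in m); z points along the fingers, y is the line along which they close (so a half turn about z gives the same grasp; the last joint's range is limited). The gripper opens to 87 mm and grips with 3 to 60 N. Pads are 19 mm wide; open, the fingers measure 117 mm over their backs; the gripper's body (75 mm by 190 mm) begins 51 mm behind the grasp point.
Start: joints at [-1.304, 0.22, 1.526, -0, 1.395, -0.126], TCP at [0.239, -0.577, 0.223] pointing down, gripper open.
Joint ranges: [-2.98, 2.98], [-0.91, 2.08], [0.09, 2.57], [-1.24, 4.39], [0.2, 2.65], [-2.68, 2.68]. Speed limits (rad/s): [2.57, 2.57, 3.01, 3.14, 3.14, 3.14].

INTERFACE

Orientations are given as [roll, pitch, yaw] about the fixed x, y, z axes, in that order (R = Rz(yaw) Ry(pitch) Rx(roll)).
In Python, from station import r gives the robot as it stands.
- The arm moves only by the tool drive_tool, never from a script. Its argument "steps" is a list of rows, each a list of 6 numbers: the shift along the tool's x, y, z as a fraction of full scale, then the turn, a rotation vector about the tool's x, y, z as a fraction of full scale. In form: [[x, y, z, wx, wy, wz], ...]. A call has 1 to 10 rows; each row is the pose to reach, as a shift and turn from the pose commanded when the call began, along the tool's axes at that moment; what a row does not reach only later rows make up. Full scale, the value 1, is 20 cm for a shift and 90 degrees for a turn. A row lasts 1/8 s, in which the tool goes at most 62.5 mm and 10.7 degrees, less where a joint would pass 70% of its speed; a pose out of reach is approached as far as the arm can. A call with a number of a shift or a turn outside -1 to 1 is refused whole. A call with a gripper value outside its range is refused whole. "fingers" is the opening in per cent of the stroke, from 0 (shut) to 100 (fully open), set as the call begins (left out, the last holds). The fingers move at their own pace and stop on an object; the grip force is fixed at half the most. Time passes only in rows, so rows that repeat a pose let the fingers close. It gives the time, the measured TCP pose, the force, the opening and the grip force at its end, in the units of the state.
- r.state(): the state, without advancing time (a new reading comes with each control period).
- r.capture(name): name is "side" or "top"; returns the picture (420x560x3 uint8, blue, green, red); there is no depth.
- r.camera_info(name): a dict with "mtx" (3x3 intrinsics, pixels), "world_to_cam" (4x4, takes a point from world to camera coordinates). Camera axes: x right, y down, z forward; pixel columns grow to the right and rows downward; lengths in m; the calibration is good to about 2 mm. A picture is of the moment at which its call begins. camera_info takes no time and is no camera call.
- r.close_job(): hands the job in; it is judged then, once.
The state is a dict: "t": time; "joint_pos": joint angles; "dq": joint speeds; "tau": joint torques, N m; "eef_pos": TCP position; "tool_rot": TCP orientation; "ft_force": force on the tool from outside, world axes, zero at the start; "moment": the same for the moment, N m; "gripper_width": finger opening in m; "gripper_force": force on a finger pad.
Only numpy, scipy, OpenCV 4.12 (cv2) and the standard library are available. Lean on these libraries where they do the work, as an engineer would, in place of code of your own. Each camera call takes 0.05 s, during which the arm holds its last target. There are 200 camera calls.

TASK

Fit up this knife's handle on the bare tang held in the jig: the guard goes on first, right up against the blade's shoulder, then the collar, then the long handle block, all pushed fully home so that no gaps are left between them. The handle block already waits in the jig's channel behind the tang, so the guard and the collar must go in ahead of it. Let go of everything at the end and leave the other things on the bench where they are.

Things in the scene. Friction and masses are not known exactly. Their poses are not given: they have to be found in the camera images.
- jig: Jig bolted to the bench: aluminium plate 335 x 90 x 12 mm, its top the floor of a straight channel 36 mm wide between dark rails 12 mm high (upper half slopes out 3 mm). Origin: underside, middle of the width; z up, x along the channel from blade to open end. Channel x = -105 to 165 mm. Vice jaws x = -162 to -122 mm, 43 mm above the floor, hold a knife, edge up, blade to -x, bare tang to +x.
- shoulder (a point): On the channel floor (12 mm above the bench) right under the shoulder where the blade (5 mm thick, 30 high) ends and the tang starts; mid-channel, jig x = -115 mm; axes as the jig's. Parts at home have their middles at x = 7 mm (guard), 26 mm (collar) and 73 mm (block, rear end at 108 mm) from here.
- tang_tip (a point): On the channel floor right under the tip of the tang, 85 mm from the shoulder along x; axes as the jig's. The tang is a fixed bar 5 mm wide and 10 mm high along the middle of the channel, its axis 18 mm above the channel floor.
- guard: Brass finger guard, the thinnest part and the only one with a lug on top: 14 mm thick along x, 32 mm wide (y), 36 mm tall plus a round-topped lug 18 mm wide up to 53 mm. Tang slot 10 mm wide, 15 mm high right through along x, middle 18 mm up. Origin: centre of the underside. Either face may go forward. About 120 g. Stands upright, loose on the bench.
- collar: Dark horn collar, a plain block without lug: 24 mm thick along its x, 32 mm wide (y), 36 mm tall (z); same slot through along x, middle 18 mm up. Origin: centre of the underside. Either face may go forward. About 35 g. Stands upright loose on the bench.
- block: Wooden handle block, the longest part: 70 mm along x, 32 mm wide (y), 36 mm tall (z); same slot right through along x. Origin: centre of the underside. About 70 g. Starts loose on the channel floor with 60 mm or more free between the tang's tip and its front end; slides along the channel when pushed from behind with 1 to 2 N.
- stone: Bystander: two-layer whetstone 150 x 50 x 25 mm lying flat. Origin: centre of the underside.
- file: Bystander: flat file 260 mm long with a pale wooden handle, lying flat, up to 24 mm high. Origin: on the bench near the joint of handle and blade.
- glue: Bystander: small closed jar of glue, 48 mm across and 75 mm tall. Origin: centre of the underside.
There are look-alikes about, which are no part of the job. Of the things shaped like the block, the wooden one is meant.

How it is judged:
By the outcome, as a careful person would: the job done as asked, in the order asked, and still so for the second after the job is handed in, with the robot touching nothing.
It also fails if it takes over 56 s, if anything falls off the work surface, if the arm or the gripper's body presses on something with over 40 N, if the wrist force passes 120 N, or if a joint passes its speed limit or range.

## Working session

There is one attempt and no reset: what is moved stays moved. The work goes in short steps, Python scripts to look and compute and a tool call to move; the robot and the scene stay as the last step left them, time stands still between calls to the robot, and variables do not carry over. Pictures are saved under pics/ and viewed, at most 10 in all, crops included, and the job is handed in when it is done.

Besides the shell and the picture viewer there is one more tool, called after ">>>" by a JSON object that holds its "op" and its "data". drive_tool: Moves the arm, as the interface text tells. Shift numbers are shares of 20 cm and turn numbers shares of 90 degrees, none past 1 either way. Its arguments: {"type":"object","properties":{"steps":{"type":"array","items":{"type":"array","items":{"type":"number","minimum":-1,"maximum":1}}},"fingers":{"type":"number"}},"required":["steps"]}

```bash
mkdir -p pics; python3 - <<'E'
from station import r
import cv2
for n in("side","top"):
    im=r.capture(n); cv2.imwrite(f"pics/{n}0.png",im)
    c=r.camera_info(n); print(n,c["mtx"],c["world_to_cam"])
s=r.state(); print(s); print(r.hold_point_z)
E
```

```text
side [[489.71985761   0.         281.94968609]
 [  0.         489.71985761 215.64884421]
 [  0.           0.           1.        ]] [[ 0.98218825 -0.18789394  0.00145015 -0.5194253 ]
 [-0.14081543 -0.74115823 -0.65639584  0.08757944]
 [ 0.12440759  0.64450008 -0.75441527  1.06020283]
 [ 0.          0.          0.          1.        ]]
top [[407.1028095    0.         280.46617219]
 [  0.         407.1028095  214.0085853 ]
 [  0.           0.           1.        ]] [[-0.00817333 -0.99994244 -0.0069508   0.0181732 ]
 [-0.99372405  0.00889759 -0.11150487  0.53039854]
 [ 0.1115603   0.00599581 -0.99373958  1.00367251]
 [ 0.          0.          0.          1.        ]]
{'t': 0.1, 'joint_pos': array([-1.30413293e+00,  2.21136021e-01,  1.52750728e+00, -1.27395483e-05,
        1.39467620e+00, -1.26119627e-01]), 'dq': array([-0.00032751, -0.00081234, -0.00242524,  0.00125283,  0.00118591,
        0.00127557]), 'tau': array([ 6.28084490e-04, -4.95945776e+01, -3.88519263e+01,  7.02444557e-02,
        5.15722996e-02, -2.21484356e-05]), 'eef_pos': array([ 0.23905925, -0.57687252,  0.221548  ]), 'tool_rot': array([-3.13987794e+00, -2.04774374e-04,  3.92785089e-01]), 'ft_force': array([-0.59835102, -0.11917982, -0.91897725]), 'moment': array([-0.00187933,  0.06585604, -0.01547627]), 'gripper_force': 0.0, 'gripper_width': 0.08707644722851793}
0.0187
```

View pics/top0.png

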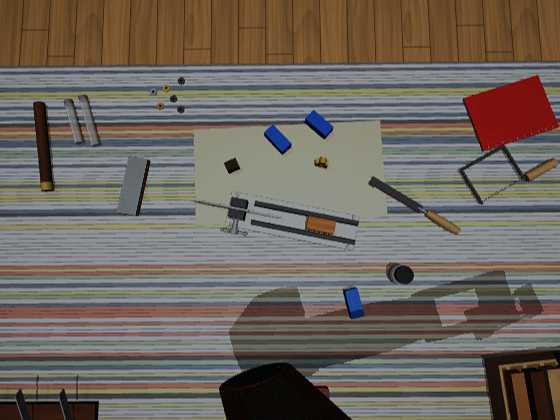

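View pics/side0.png

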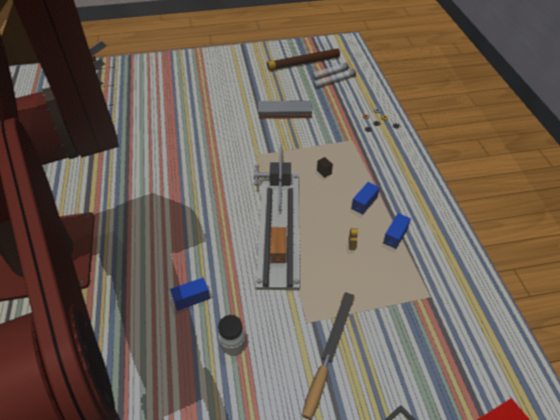

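```bash
cat > h.py <<'E'
from station import r
import cv2, numpy as np
C={n:r.camera_info(n) for n in("side","top")}
def pix(n,P):
    c=C[n];p=c["world_to_cam"]@np.r_[P,1];q=c["mtx"]@p[:3];return q[:2]/q[2]
def at(n,u,v,z):
    c=C[n];T=c["world_to_cam"];R=T[:3,:3];o=-R.T@T[:3,3];d=R.T@np.linalg.solve(c["mtx"],[u,v,1]);return o+d*(z-o[2])/d[2]
def crop(src,u0,v0,w,h,k,out):
    im=src if not isinstance(src,str) else cv2.imread(src)
    cv2.imwrite(out,cv2.resize(im[v0:v0+h,u0:u0+w],None,fx=k,fy=k,interpolation=cv2.INTER_CUBIC))
E
python3 - <<'E'
from h import *
crop("pics/top0.png",190,145,200,110,4,"pics/topc.png")
crop("pics/side0.png",245,148,130,150,4,"pics/sidec.png")
E
```

```text
(no output)
```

View pics/topc.png

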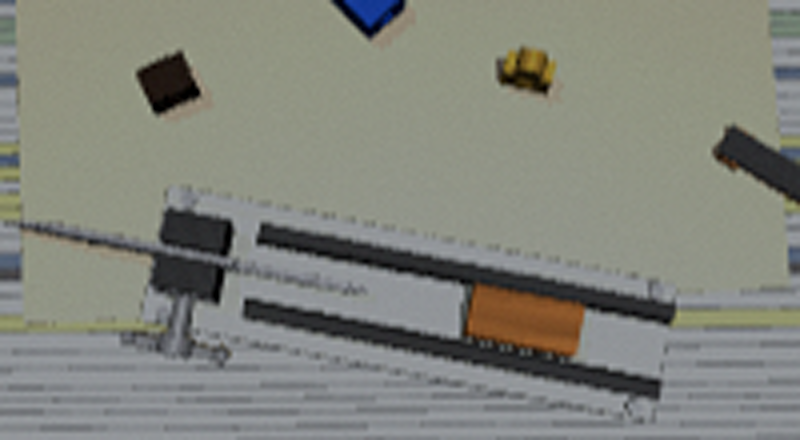

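View pics/sidec.png

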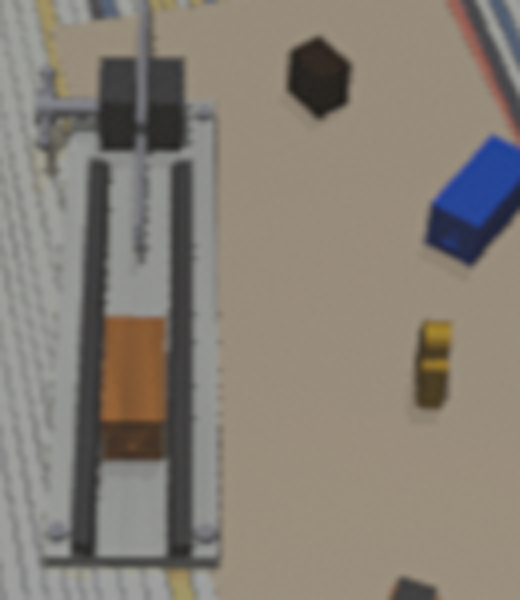

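Top crop: brass guard with lug at (526,70) → full (321,162). Dark horn collar at (169,82) → (232,165). Wooden block in the channel at (525,320) → (321,225). Tang tip at (368,291) → (282,218). The look-alikes of the block are blue: (278,139), (319,124), (353,302). Only the wooden one fits. Next I fit the poses by silhouettes.

```bash
cat > fit.py <<'E'
from h import *
from scipy.optimize import minimize, least_squares
K=6
def box(l,w,h,z0=0): return np.array([[a*l/2,b*w/2,z] for a in(-1,1) for b in(-1,1) for z in(z0,z0+h)])
t=np.linspace(0,np.pi,9)
G=[box(.014,.032,.036),np.array([[a,.009*np.cos(q),.044+.009*np.sin(q)] for a in(-.007,.007) for q in t]+[[a,b,.036] for a in(-.007,.007) for b in(-.009,.009)])]
def place(P,p,z=0):
    x,y,a=p;c,s=np.cos(a),np.sin(a);return P@np.array([[c,s,0],[-s,c,0],[0,0,1]])+[x,y,z]
def fit(parts,cond,roi,p0,z,ims):
    M={}
    for n in roi:
        u,v,w,h=roi[n];im=cv2.resize(ims[n][v:v+h,u:u+w],None,fx=K,fy=K,interpolation=cv2.INTER_CUBIC)
        m=cond(im).astype(np.uint8);_,lab,st,_=cv2.connectedComponentsWithStats(m)
        M[n]=(lab==1+np.argmax(st[1:,4])).astype(np.uint8)
    def cost(q):
        p=q*[.01,.01,.1]+p0;s=0
        for n in roi:
            u,v,w,h=roi[n];m=np.zeros_like(M[n])
            for B in parts:
                uv=np.array([pix(n,x) for x in place(B,p,z)]);uv=(uv-[u,v]+.5)*K-.5
                cv2.fillConvexPoly(m,cv2.convexHull(np.round(uv*16).astype(np.int32)),1,shift=4)
            s+=1-(m&M[n]).sum()/(m|M[n]).sum()
        return s
    b=min((minimize(cost,[0,0,a],method="Nelder-Mead",options=dict(initial_simplex=[[0,0,a],[1,0,a],[0,1,a],[0,0,a+2]])) for a in(-4,0,4)),key=lambda o:o.fun)
    return b.x*[.01,.01,.1]+p0,b.fun
hsv=lambda im:cv2.cvtColor(im,cv2.COLOR_BGR2HSV)
def sat(im,lo=120): h=hsv(im);return (h[...,1]>lo)&(h[...,0]<35)
E
cat > m.py <<'E'
from fit import *
ims={n:cv2.imread(f"pics/{n}0.png") for n in("top","side")}
for n in C: T=C[n]["world_to_cam"];print(n,(-T[:3,:3].T@T[:3,3]).round(3))
g0=at("top",321,162,.03);c0=at("top",232,165,.02);b0=at("top",321,225,.04)
yj=-np.pi/2-.19
print("guard",fit(G,sat,dict(top=(308,150,28,24),side=(342,222,24,32)),np.r_[g0[:2],yj+.3],0,ims))
print("collar",fit([box(.024,.032,.036)],lambda im:im.max(2)<75,dict(top=(220,153,24,24),side=(312,153,24,28)),np.r_[c0[:2],yj+.7],0,ims))
print("block",fit([box(.07,.032,.036)],lambda im:sat(im,110),dict(top=(300,210,40,30),side=(262,220,32,48)),np.r_[b0[:2],yj],.012,ims))
f=lambda u0,v0,x,y:(u0+(x+.5)/4-.5,v0+(y+.5)/4-.5)
pts=[("top",258,244,-105,18,12),("top",673,322,165,18,12),("top",246,298,-105,-21,24),("top",661,381,165,-21,24),("top",368,291,-30,0,35),
("side",96,552,165,-21,24),("side",168,552,165,18,12),("side",107,163,-105,-21,24),("side",172,163,-105,18,12),("side",141,256,-30,0,33),("side",217,556,167.5,45,12),("side",45,556,167.5,-45,12)]
def res(p):
    return np.concatenate([pix(n,place(np.array([[a/1e3,b/1e3,0]]),p)[0]+[0,0,z/1e3])-f(*((190,145) if n=="top" else (245,148)),u,v) for n,u,v,a,b,z in pts])
o=least_squares(res,[.5,-.05,yj],loss="soft_l1");print("jig",o.x,res(o.x).reshape(-1,2).round(1).tolist())
E
python3 m.py
```

```text
side [ 0.391 -0.716  0.858]
top [0.415 0.007 1.057]
guard (array([ 0.66668734, -0.09457137, -0.39514521]), np.float64(0.449840240261853))
collar (array([ 0.66248768,  0.13983549, -1.69137707]), np.float64(0.47896094398444666))
block (array([ 0.50307548, -0.08715102, -1.7629648 ]), np.float64(0.3354980193164331))
jig [ 0.51856157 -0.01798667 -1.77188215] [[0.2, -0.8], [-0.7, -0.5], [-0.2, -0.1], [0.5, -0.6], [-0.3, -1.3], [-1.4, -2.3], [-0.1, 1.2], [-0.5, -1.0], [-0.4, 2.6], [-0.7, -3.2], [0.9, 1.4], [-0.4, 0.9]]
```

```bash
python3 - <<'E'
s=open('m.py').read()
s=s.replace('yj+.3]','-.13]').replace('yj+.7]','-1.2]').replace('("side",96,552,165,-21,24),("side",168,552,165,18,12),("side",107,163,-105,-21,24),("side",172,163,-105,18,12),("side",141,256,-30,0,33),','("side",96,552,165,-21,24),("side",107,163,-105,-21,24),("side",172,163,-105,21,24),("side",141,259,-30,0,25),')
for w in("guard","collar","block"): s=s.replace(f'print("{w}",',f'{w}=(').replace(',ims))\n',f',ims))\n',1)
s+='''
print(guard,collar,block)
P=[(G,guard[0],0),([box(.024,.032,.036)],collar[0],0),([box(.07,.032,.036)],block[0],.012),([box(.27,.036,.0001)+[.03,0,0]],o.x,.012),([box(.085,.005,.01)+[-.0725,0,.013]],o.x,.012)]
out=[]
for n,(u,v,w,h) in dict(top=(190,145,180,115),side=(245,148,130,150)).items():
    im=cv2.resize(ims[n][v:v+h,u:u+w],None,fx=4,fy=4,interpolation=cv2.INTER_CUBIC)
    for parts,p,z in P:
        for B in parts:
            uv=(np.array([pix(n,x) for x in place(B,p,z)])-[u,v]+.5)*4-.5
            cv2.polylines(im,[cv2.convexHull(np.round(uv*16).astype(np.int32))],1,(0,255,0),1,shift=4)
    out.append(im)
cv2.imwrite("pics/ov_top.png",out[0]);cv2.imwrite("pics/ov_side.png",out[1])
'''
open('m.py','w').write(s)
E
python3 m.py
```

```text
side [ 0.391 -0.716  0.858]
top [0.415 0.007 1.057]
jig [ 0.51785461 -0.01880389 -1.76949086] [[0.5, -0.5], [-0.4, -0.4], [0.1, 0.3], [0.9, -0.4], [0.0, -0.9], [-1.5, -1.9], [-0.9, -0.7], [0.6, -0.6], [-1.0, -1.3], [0.9, 1.7], [-0.5, 1.3]]
(array([ 0.66668837, -0.09476638, -0.39633122]), np.float64(0.44969014614077474)) (array([ 0.66236215,  0.13964306, -1.69122237]), np.float64(0.47757792784310926)) (array([ 0.50307548, -0.08715102, -1.7629648 ]), np.float64(0.3354980193164331))
```

View pics/ov_top.png

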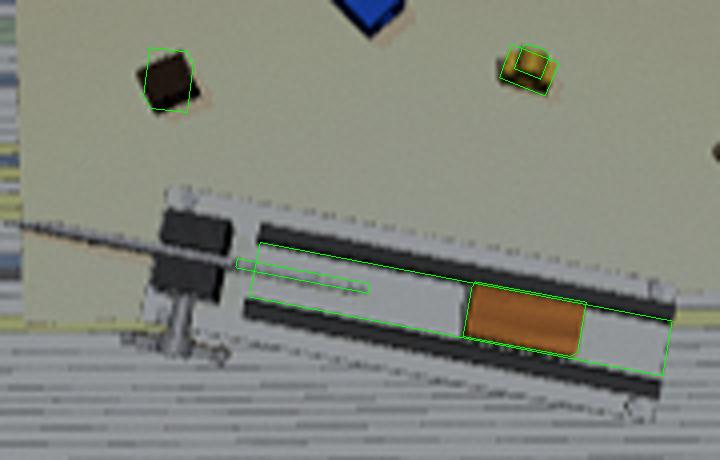

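View pics/ov_side.png

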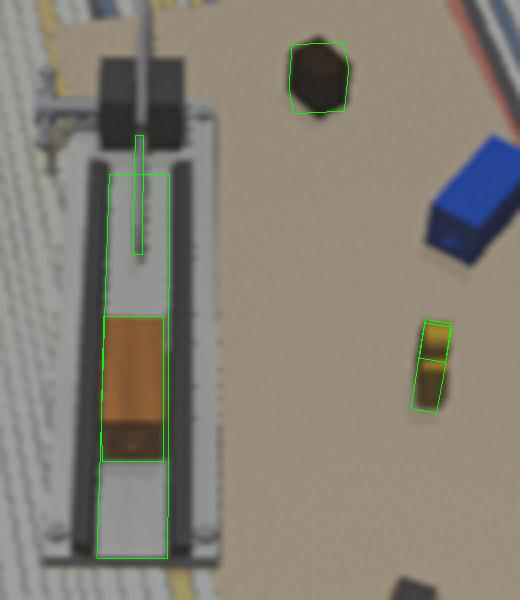

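```bash
sed -i 's/for a in(-4,0,4)/for a in np.arange(-8,8,1.6)/;s/a+2\]\]/a+1]]/' fit.py
sed -i 's/fit(G,sat,/fit(G,lambda im:sat(im,110)|(im.max(2)<85),/; s/im.max(2)<75/im.max(2)<85/; s/v,w,h) in dict(top=(190,145,180,115),side=(245,148,130,150))/v,w,h) in dict(top=(216,150,120,28),side=(305,150,70,110))/; s/fx=4,fy=4/fx=5,fy=5/; s/+.5)\*4/+.5)*5/' m.py
cat >> m.py <<'E'
H=np.zeros((560,600+360,3),np.uint8);H[:140,:600]=out[0];H[:550,600:950]=out[1]
cv2.imwrite("pics/ov2.png",cv2.resize(H,(800,467),interpolation=cv2.INTER_AREA))
c,s=np.cos(o.x[2]),np.sin(o.x[2]);d=block[0][:2]-o.x[:2];print("block in jig",d@[c,s],d@[-s,c])
E
python3 m.py
```

```text
side [ 0.391 -0.716  0.858]
top [0.415 0.007 1.057]
jig [ 0.51785461 -0.01880389 -1.76949086] [[0.5, -0.5], [-0.4, -0.4], [0.1, 0.3], [0.9, -0.4], [0.0, -0.9], [-1.5, -1.9], [-0.9, -0.7], [0.6, -0.6], [-1.0, -1.3], [0.9, 1.7], [-0.5, 1.3]]
(array([ 0.66717881, -0.09425868, -0.35217805]), np.float64(0.3471699803677163)) (array([ 0.66110685,  0.13970798, -2.72066364]), np.float64(0.20578025802318123)) (array([ 0.50292853, -0.08669017, -1.76513514]), np.float64(0.3353447842598756))
block in jig 0.06949687525902773 -0.0012323571353858678
```

View pics/ov2.png

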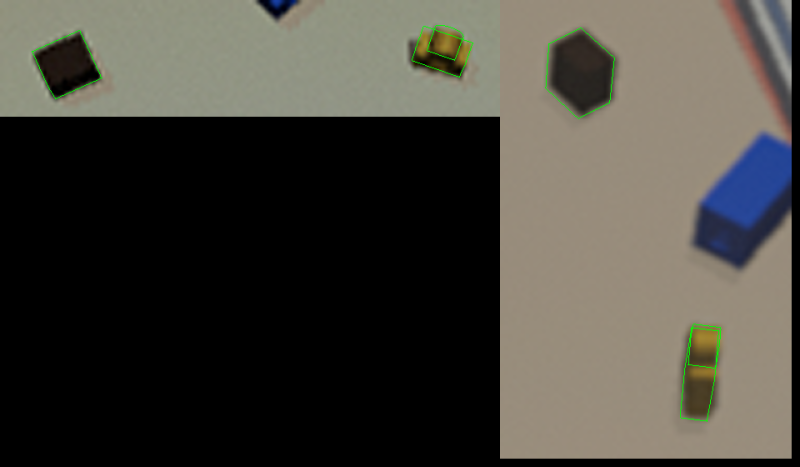

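```bash
python3 - <<'E'
from fit import *
ims={n:cv2.imread(f"pics/{n}0.png") for n in("top","side")}
R=dict(top=(308,150,28,24),side=(342,222,24,32))
for n,(u,v,w,h) in R.items():
    im=ims[n][v:v+h,u:u+w];print(n,im[0,0],hsv(im)[0,0])
    d=np.abs(im.astype(int)-np.median(im,(0,1))).sum(2); print(d[6:24 if n=="top" else 30].astype(int).tolist() if n=="top" else '')
for th in(60,80,110):
    def cond(im):
        return np.abs(im.astype(int)-np.median(im,(0,1))).sum(2)>th
    for rr in (R,{k:R[k] for k in["top"]},{k:R[k] for k in["side"]}): print(th,list(rr),fit(G,cond,rr,np.r_[.667,-.094,-.1],0,ims))
E
```

```text
top [128 146 143] [ 35  31 146]
[[1, 2, 2, 2, 0, 1, 2, 4, 3, 6, 3, 5, 73, 45, 12, 13, 7, 9, 10, 8, 3, 1, 7, 7, 3, 1, 5, 2], [2, 4, 1, 5, 1, 2, 3, 4, 5, 37, 37, 60, 216, 151, 93, 62, 51, 54, 24, 4, 5, 9, 2, 2, 5, 2, 7, 0], [6, 6, 9, 3, 3, 3, 7, 11, 8, 106, 103, 173, 268, 193, 152, 110, 142, 157, 124, 14, 4, 4, 8, 5, 7, 1, 2, 4], [8, 2, 2, 4, 3, 7, 78, 74, 96, 112, 109, 248, 239, 179, 136, 109, 153, 190, 234, 9, 9, 5, 3, 2, 2, 8, 7, 4], [2, 1, 5, 2, 9, 3, 203, 185, 199, 106, 104, 341, 223, 180, 119, 106, 159, 206, 266, 63, 66, 8, 4, 2, 4, 4, 3, 1], [7, 3, 1, 5, 9, 7, 199, 207, 144, 112, 132, 294, 219, 156, 112, 117, 158, 221, 218, 110, 99, 8, 5, 6, 7, 2, 2, 5], [9, 3, 2, 5, 12, 9, 190, 262, 163, 130, 223, 322, 292, 233, 179, 184, 189, 236, 155, 103, 79, 11, 3, 3, 3, 4, 1, 3], [5, 8, 8, 2, 9, 12, 180, 312, 287, 238, 306, 379, 372, 374, 340, 345, 282, 266, 121, 111, 46, 9, 6, 2, 1, 2, 7, 8], [4, 5, 5, 2, 2, 15, 187, 332, 379, 374, 376, 351, 330, 355, 375, 384, 366, 251, 146, 114, 29, 5, 7, 1, 4, 3, 2, 5], [6, 8, 5, 2, 6, 7, 72, 319, 344, 397, 383, 327, 293, 286, 309, 356, 373, 291, 244, 
[... 999 characters left out ...]
float64(0.12822517591868643))
60 ['side'] (array([ 0.66688544, -0.09473376, -0.20439365]), np.float64(0.07455960671855799))
80 ['top', 'side'] (array([ 0.66616072, -0.09404143, -0.23687724]), np.float64(0.31955177134788937))
80 ['top'] (array([ 0.66458143, -0.09274689, -0.24768723]), np.float64(0.12187247780468125))
80 ['side'] (array([ 0.66652104, -0.09523832, -0.23102994]), np.float64(0.08568159061650693))
110 ['top', 'side'] (array([ 0.66575801, -0.09342917, -0.20641718]), np.float64(0.5096584106267121))
110 ['top'] (array([ 0.66465787, -0.09211677, -0.1963228 ]), np.float64(0.1741573033707865))
110 ['side'] (array([ 0.66628281, -0.09639577, -0.25933497]), np.float64(0.21699522102747915))
```

```bash
cat > go.py <<'E'
import sys
from h import *
from scipy.spatial.transform import Rotation as Ro
J=np.array([.51785,-.0188]);YJ=-1.7695
def jig(x,y=0): c,s=np.cos(YJ),np.sin(YJ);return J+[c*x-s*y,s*x+c*y]
def go(x,y,z,yaw):
    s=r.state();p=s["eef_pos"];R=Ro.from_euler("xyz",s["tool_rot"]);T=Ro.from_euler("xyz",[np.pi,0,yaw])
    d=R.inv().apply(np.array([x,y,z])-p)/.2;w=(R.inv()*T).as_rotvec()/(np.pi/2)
    print("shift",d.round(4),"turn",w.round(4),"t",round(s["t"],2),"pos",p.round(4),"F",s["ft_force"].round(1),"w",round(s["gripper_width"],4))
    dj=p[:2]-J;c,s_=np.cos(YJ),np.sin(YJ);print("tcp in jig",(dj@[c,s_]).round(4),(dj@[-s_,c]).round(4))
if __name__=="__main__":
    a=[eval(v) for v in sys.argv[2:]]
    if sys.argv[1]=="j": q=jig(a[0],a[1]);go(q[0],q[1],a[2],YJ+np.pi)
    else: go(*a)
E
python3 go.py w .666 -.094 .12 -.22
```

```text
shift [ 2.8962 -1.4125  0.5108] turn [-1.100e-03  2.000e-04  3.901e-01] t 0.1 pos [ 0.2391 -0.5769  0.2215] F [-0.6 -0.1 -0.9] w 0.0871
tcp in jig 0.6021 -0.1631
```

>>> {"op": "drive_tool", "data": {"steps": [[1, -0.47, 0, 0, 0, 0], [1, -0.47, 0, 0, 0, 0], [1, -0.47, 0, 0, 0, 0], [1, -0.47, 0, 0, 0, 0], [1, -0.47, 0, 0, 0, 0]], "fingers": 80}}

```text
t: 0.72
eef_pos: [0.3894, -0.4119, 0.2222]
tool_rot: [-3.141, -0.0, 0.397]
ft_force: [-0.0, -0.8, 0.8]
gripper_width: 0.0696
gripper_force: 0.0
```

>>> {"op": "drive_tool", "data": {"steps": [[1, -0.47, 0, 0, 0, 0], [1, -0.47, 0, 0, 0, 0], [1, -0.47, 0, 0, 0, 0], [1, -0.47, 0, 0, 0, 0], [1, -0.47, 0, 0, 0, 0]]}}

```text
t: 1.35
eef_pos: [0.5375, -0.2498, 0.222]
tool_rot: [-3.141, 0.0, 0.395]
ft_force: [-0.8, -1.1, -0.4]
gripper_width: 0.0696
gripper_force: 0.0
```

>>> {"op": "drive_tool", "data": {"steps": [[0.896, -0.472, 0.3, 0, 0, 0.39], [0.896, -0.472, 0.4, 0, 0, 0.39], [0.896, -0.472, 0.5, 0, 0, 0.39], [0.896, -0.472, 0.5, 0, 0, 0.39], [0.896, -0.472, 0.5, 0, 0, 0.39], [0.896, -0.472, 0.5, 0, 0, 0.39], [0.896, -0.472, 0.5, 0, 0, 0.39]]}}

```text
t: 2.22
eef_pos: [0.6664, -0.0971, 0.124]
tool_rot: [3.141, -0.002, -0.222]
ft_force: [0.2, -0.8, -0.1]
gripper_width: 0.0695
gripper_force: 0.0
```

```bash
python3 go.py w .666 -.094 .015 -.22
```

```text
shift [-0.0062 -0.015   0.5451] turn [ 0.0004 -0.0013 -0.001 ] t 2.23 pos [ 0.6664 -0.0971  0.124 ] F [ 0.2 -0.8 -0.1] w 0.0695
tcp in jig 0.0474 0.161
```

>>> {"op": "drive_tool", "data": {"steps": [[-0.005, 0, 0.2, 0, 0, 0], [-0.005, 0, 0.4, 0, 0, 0], [-0.005, 0, 0.53, 0, 0, 0], [-0.005, 0, 0.53, 0, 0, 0], [-0.005, 0, 0.53, 0, 0, 0]]}}

```text
t: 2.85
eef_pos: [0.6664, -0.0957, 0.0187]
tool_rot: [3.141, -0.003, -0.221]
ft_force: [0.4, -0.5, 0.4]
gripper_width: 0.0698
gripper_force: 0.0
```

```bash
python3 go.py w .666 -.094 .015 -.22; python3 - <<'E'
from h import *
a=r.capture("side");b=r.capture("top")
A=cv2.resize(a[200:275,320:400],None,fx=5,fy=5,interpolation=2);B=cv2.resize(b[130:205,285:365],None,fx=5,fy=5,interpolation=2)
cv2.imwrite("pics/g1.png",np.hstack([A,B]))
E
```

```text
shift [-0.0039 -0.0077  0.0184] turn [ 0.0001 -0.0018 -0.0004] t 2.85 pos [ 0.6664 -0.0957  0.0187] F [ 0.4 -0.5  0.4] w 0.0698
tcp in jig 0.046 0.1608
```

View pics/g1.png

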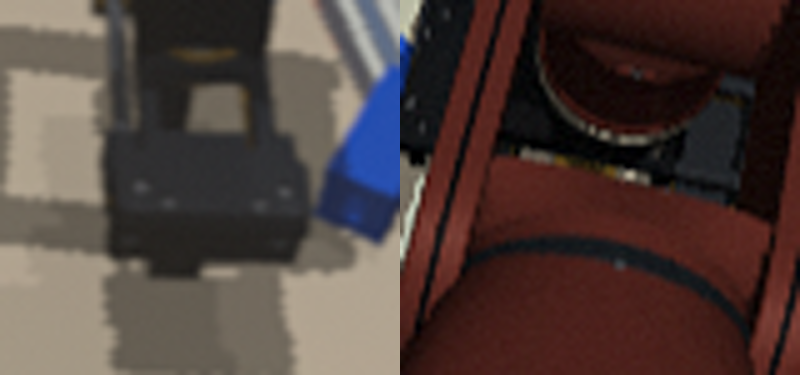

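The arm hides the guard in both views (side crop: gripper at (205,190), blue decoy clear at (360,190)). I'll close and check the opening.

>>> {"op": "drive_tool", "data": {"steps": [[0, 0, 0.012, 0, 0, 0], [0, 0, 0.012, 0, 0, 0], [0, 0, 0.012, 0, 0, 0], [0, 0, 0.012, 0, 0, 0], [0, 0, 0.012, 0, 0, 0], [0, 0, 0.012, 0, 0, 0]], "fingers": 0}}

```text
t: 3.7
eef_pos: [0.6652, -0.0946, 0.0141]
tool_rot: [-3.142, 0.0, -0.22]
ft_force: [-0.1, -0.2, -1.0]
gripper_width: 0.0315
gripper_force: 29.9
```

```bash
python3 go.py j .003 0 .12
```

```text
shift [-0.8015 -0.1941 -0.5294] turn [-0.      0.     -1.0134] t 3.7 pos [ 0.6652 -0.0946  0.0141] F [-0.1 -0.2 -1. ] w 0.0315
tcp in jig 0.0452 0.1594
```

>>> {"op": "drive_tool", "data": {"steps": [[0, 0, -0.25, 0, 0, 0], [0, 0, -0.5, 0, 0, -0.1], [-0.2, -0.05, -0.53, 0, 0, -0.2], [-0.4, -0.1, -0.53, 0, 0, -0.4], [-0.6, -0.15, -0.53, 0, 0, -0.6], [-0.8, -0.19, -0.53, 0, 0, -0.7], [-0.8, -0.19, -0.53, 0, 0, -0.8], [-0.8, -0.19, -0.53, 0, 0, -0.9], [-0.8, -0.19, -0.53, 0, 0, -1], [-0.8, -0.19, -0.53, 0, 0, -1]]}}

```text
t: 4.95
eef_pos: [0.5171, -0.0225, 0.12]
tool_rot: [-3.141, -0.0, 1.356]
ft_force: [0.0, 0.3, -1.4]
gripper_width: 0.0318
gripper_force: 29.9
```

>>> {"op": "drive_tool", "data": {"steps": [[0, 0, 0, 0, 0, -0.013], [0, 0, 0, 0, 0, -0.013]]}}

```text
t: 5.2
eef_pos: [0.5173, -0.0226, 0.12]
tool_rot: [-3.141, -0.0, 1.369]
ft_force: [-1.2, -0.5, -1.4]
gripper_width: 0.0315
gripper_force: 29.9
```

```bash
python3 go.py j .003 0 .029
```

```text
shift [ 0.0041 -0.0008  0.4552] turn [-0.0001 -0.     -0.0018] t 5.2 pos [ 0.5173 -0.0226  0.12  ] F [-1.2 -0.5 -1.4] w 0.0315
tcp in jig 0.0038 0.0002
```

>>> {"op": "drive_tool", "data": {"steps": [[0, 0, 0.2, 0, 0, 0], [0, 0, 0.36, 0, 0, 0], [0, 0, 0.42, 0, 0, 0], [0, 0, 0.44, 0, 0, 0], [0, 0, 0.46, 0, 0, 0], [0, 0, 0.463, 0, 0, 0], [0, 0, 0.463, 0, 0, 0]]}}

```text
t: 6.08
eef_pos: [0.5175, -0.0226, 0.0281]
tool_rot: [3.141, 0.0, 1.371]
ft_force: [-3.5, 1.8, 0.4]
gripper_width: 0.0318
gripper_force: 29.9
```

```bash
python3 go.py j -.098 0 .0275
```

```text
shift [ 0.5089 -0.0024  0.0028] turn [ 0.0002  0.     -0.0004] t 6.08 pos [ 0.5175 -0.0226  0.0281] F [-3.5  1.8  0.4] w 0.0318
tcp in jig 0.0038 0.0004
```

>>> {"op": "drive_tool", "data": {"steps": [[0, -0.006, 0, 0, 0, 0], [0, -0.006, 0, 0, 0, 0], [0, -0.006, 0, 0, 0, 0]]}}

```text
t: 6.45
eef_pos: [0.5167, -0.0225, 0.0278]
tool_rot: [3.14, 0.0, 1.371]
ft_force: [-1.5, -0.2, -1.3]
gripper_width: 0.0315
gripper_force: 29.9
```

>>> {"op": "drive_tool", "data": {"steps": [[0, -0.008, 0, 0, 0, 0], [0, -0.008, 0, 0, 0, 0], [0, -0.008, 0, 0, 0, 0]]}}

```text
t: 6.82
eef_pos: [0.5146, -0.0221, 0.0275]
tool_rot: [3.142, 0.0, 1.371]
ft_force: [-0.4, -0.0, -1.4]
gripper_width: 0.0317
gripper_force: 29.9
```

>>> {"op": "drive_tool", "data": {"steps": [[0.08, 0, 0, 0, 0, 0], [0.13, 0, 0, 0, 0, 0], [0.16, 0, 0, 0, 0, 0], [0.19, 0, 0, 0, 0, 0], [0.19, 0, 0, 0, 0, 0]]}}

```text
t: 7.45
eef_pos: [0.5222, 0.0157, 0.0275]
tool_rot: [3.142, 0.0, 1.372]
ft_force: [-0.1, 0.4, -1.6]
gripper_width: 0.0315
gripper_force: 29.9
```

```bash
python3 go.py j -.098 -.0024 .0275
```

```text
shift [3.168e-01 6.000e-04 1.000e-04] turn [0. 0. 0.] t 7.45 pos [0.5222 0.0157 0.0275] F [-0.1  0.4 -1.6] w 0.0315
tcp in jig -0.0346 -0.0025
```

>>> {"op": "drive_tool", "data": {"steps": [[0.08, 0, 0, 0, 0, 0], [0.16, 0, 0, 0, 0, 0], [0.24, 0, 0, 0, 0, 0], [0.29, 0, 0, 0, 0, 0], [0.31, 0, 0, 0, 0, 0], [0.31, 0, 0, 0, 0, 0]]}}

```text
t: 8.2
eef_pos: [0.5344, 0.0762, 0.0275]
tool_rot: [-3.141, 0.0, 1.372]
ft_force: [0.3, 0.6, -2.2]
gripper_width: 0.032
gripper_force: 29.9
```

>>> {"op": "drive_tool", "data": {"steps": [[0, 0, 0.005, 0, 0, 0], [0, 0, 0.005, 0, 0, 0]]}}

```text
t: 8.45
eef_pos: [0.5343, 0.0756, 0.0264]
tool_rot: [-3.141, 0.0, 1.371]
ft_force: [-0.3, -0.1, -1.4]
gripper_width: 0.0316
gripper_force: 29.9
```

>>> {"op": "drive_tool", "data": {"steps": [[0, 0, 0.005, 0, 0, 0], [0, 0, 0.005, 0, 0, 0], [0, 0, 0.005, 0, 0, 0], [0, 0, -0.1, 0, 0, 0], [0, 0, -0.35, 0, 0, 0], [0, 0, -0.6, 0, 0, 0], [0, 0, -0.6, 0, 0, 0]], "fingers": 55}}

```text
t: 9.32
eef_pos: [0.5382, 0.076, 0.152]
tool_rot: [3.132, -0.002, 1.371]
ft_force: [0.4, -0.0, -0.9]
gripper_width: 0.0476
gripper_force: 0.0
```

```bash
python3 go.py w .661 .1397 .12 .421
```

```text
shift [0.4334 0.5374 0.1659] turn [ 0.0051 -0.0041  0.6051] t 9.32 pos [0.5382 0.076  0.152 ] F [ 0.4 -0.  -0.9] w 0.0476
tcp in jig -0.097 0.0012
```

>>> {"op": "drive_tool", "data": {"steps": [[0.2, 0.25, 0, 0, 0, 0.1], [0.42, 0.52, 0.1, 0, 0, 0.3], [0.42, 0.52, 0.15, 0, 0, 0.6], [0.42, 0.52, 0.15, 0, 0, 0.605], [0.42, 0.52, 0.15, 0, 0, 0.605], [0.42, 0.52, 0.15, 0, 0, 0.605], [0.42, 0.52, 0.15, 0, 0, 0.605]], "fingers": 80}}

```text
t: 10.2
eef_pos: [0.6523, 0.1376, 0.1152]
tool_rot: [-3.141, 0.002, 0.422]
ft_force: [-0.0, 0.5, -0.3]
gripper_width: 0.0697
gripper_force: 0.0
```

```bash
python3 go.py w .661 .1397 .0145 .421
```

```text
shift [0.0447 0.0086 0.5033] turn [-0.0004  0.0011  0.0004] t 10.2 pos [0.6523 0.1376 0.1152] F [-0.   0.5 -0.3] w 0.0697
tcp in jig -0.1799 0.1009
```

>>> {"op": "drive_tool", "data": {"steps": [[0.044, 0.008, 0.1, 0, 0, 0], [0.044, 0.008, 0.3, 0, 0, 0], [0.044, 0.008, 0.45, 0, 0, 0], [0.044, 0.008, 0.5, 0, 0, 0], [0.044, 0.008, 0.5, 0, 0, 0], [0.044, 0.008, 0.5, 0, 0, 0]]}}

```text
t: 10.95
eef_pos: [0.6631, 0.1399, 0.0183]
tool_rot: [3.141, -0.003, 0.421]
ft_force: [0.2, 0.5, 0.1]
gripper_width: 0.0701
gripper_force: 0.0
```

>>> {"op": "drive_tool", "data": {"steps": [[0, 0, 0, 0, 0, 0], [0, 0, 0, 0, 0, 0], [0, 0, 0, 0, 0, 0], [0, 0, 0, 0, 0, 0], [0, 0, 0, 0, 0, 0]], "fingers": 0}}

```text
t: 11.58
eef_pos: [0.6617, 0.1398, 0.0166]
tool_rot: [3.142, 0.0, 0.421]
ft_force: [0.1, 0.0, 0.5]
gripper_width: 0.0318
gripper_force: 30.0
```

```bash
python3 go.py j .002 -.0022 .12
```

```text
shift [-0.9953  0.4315 -0.5172] turn [-0.      0.     -0.6054] t 11.57 pos [0.6617 0.1398 0.0166] F [0.1 0.  0.5] w 0.0318
tcp in jig -0.1839 0.1097
```

>>> {"op": "drive_tool", "data": {"steps": [[0, 0, -0.25, 0, 0, 0], [0, 0, -0.5, 0, 0, 0], [-0.25, 0.1, -0.52, 0, 0, -0.1], [-0.5, 0.2, -0.52, 0, 0, -0.2], [-0.75, 0.32, -0.52, 0, 0, -0.3], [-0.99, 0.43, -0.52, 0, 0, -0.42], [-0.99, 0.43, -0.52, 0, 0, -0.54], [-0.99, 0.43, -0.52, 0, 0, -0.605], [-0.99, 0.43, -0.52, 0, 0, -0.605], [-0.99, 0.43, -0.52, 0, 0, -0.605]]}}

```text
t: 12.82
eef_pos: [0.5162, -0.0195, 0.1205]
tool_rot: [-3.142, -0.0, 1.369]
ft_force: [-0.4, 0.9, -0.7]
gripper_width: 0.032
gripper_force: 30.0
```

```bash
python3 go.py j .002 -.0022 .0298
```

```text
shift [-0.0049 -0.0034  0.4536] turn [-0.     -0.     -0.0017] t 12.82 pos [ 0.5162 -0.0195  0.1205] F [-0.4  0.9 -0.7] w 0.032
tcp in jig 0.001 -0.0015
```

>>> {"op": "drive_tool", "data": {"steps": [[-0.004, -0.0035, 0.2, 0, 0, -0.0015], [-0.004, -0.0035, 0.36, 0, 0, -0.0015], [-0.004, -0.0035, 0.42, 0, 0, -0.0015], [-0.004, -0.0035, 0.44, 0, 0, -0.0015], [-0.004, -0.0035, 0.452, 0, 0, -0.0015], [-0.004, -0.0035, 0.452, 0, 0, -0.0015], [-0.004, -0.0035, 0.452, 0, 0, -0.0015]]}}

```text
t: 13.7
eef_pos: [0.516, -0.0203, 0.031]
tool_rot: [3.14, -0.0, 1.374]
ft_force: [0.3, 1.1, -1.0]
gripper_width: 0.0319
gripper_force: 30.0
```

```bash
python3 go.py j -.06 -.0022 .0298
```

```text
shift [ 0.3094 -0.0027  0.0058] turn [ 0.0009 -0.      0.001 ] t 13.7 pos [ 0.516  -0.0203  0.031 ] F [ 0.3  1.1 -1. ] w 0.0319
tcp in jig 0.0019 -0.0016
```

>>> {"op": "drive_tool", "data": {"steps": [[0.05, -0.002, 0.002, 0, 0, 0], [0.1, -0.002, 0.002, 0, 0, 0], [0.14, -0.002, 0.002, 0, 0, 0], [0.17, -0.002, 0.002, 0, 0, 0], [0.17, -0.002, 0.002, 0, 0, 0]]}}

```text
t: 14.32
eef_pos: [0.5216, 0.0137, 0.0297]
tool_rot: [-3.142, 0.0, 1.375]
ft_force: [0.2, -0.7, -0.3]
gripper_width: 0.0319
gripper_force: 30.0
```

```bash
python3 go.py j -.066 -.0022 .0298
```

```text
shift [ 0.1668  0.003  -0.0006] turn [-0.0001  0.      0.0016] t 14.32 pos [0.5216 0.0137 0.0297] F [ 0.2 -0.7 -0.3] w 0.0319
tcp in jig -0.0326 -0.0027
```

>>> {"op": "drive_tool", "data": {"steps": [[0.05, 0.001, 0, 0, 0, 0], [0.1, 0.001, 0, 0, 0, 0], [0.15, 0.002, 0, 0, 0, 0], [0.19, 0.002, 0, 0, 0, 0], [0.22, 0.003, 0, 0, 0, 0], [0.25, 0.003, 0, 0, 0, 0], [0.26, 0.003, 0, 0, 0, 0], [0.26, 0.003, 0, 0, 0, 0]]}}

```text
t: 15.32
eef_pos: [0.5324, 0.0642, 0.0297]
tool_rot: [3.142, -0.0, 1.374]
ft_force: [-0.8, -0.7, -0.7]
gripper_width: 0.0319
gripper_force: 30.0
```

```bash
python3 go.py j -.089 -.0022 .0298
```

```text
shift [ 0.024  -0.0003 -0.0004] turn [ 0.     -0.0001  0.0011] t 15.32 pos [0.5324 0.0642 0.0297] F [-0.8 -0.7 -0.7] w 0.0319
tcp in jig -0.0842 -0.0021
```

>>> {"op": "drive_tool", "data": {"steps": [[0.01, 0, 0, 0, 0, 0], [0.02, 0, 0, 0, 0, 0], [0.02, 0, 0, 0, 0, 0]]}}

```text
t: 15.7
eef_pos: [0.5331, 0.0681, 0.0297]
tool_rot: [-3.142, -0.0, 1.374]
ft_force: [-0.2, -0.5, -0.9]
gripper_width: 0.0315
gripper_force: 30.0
```

>>> {"op": "drive_tool", "data": {"steps": [[0.005, 0, 0, 0, 0, 0], [0.01, 0, 0, 0, 0, 0], [0.01, 0, 0, 0, 0, 0]]}}

```text
t: 16.08
eef_pos: [0.5335, 0.0701, 0.0297]
tool_rot: [-3.142, -0.0, 1.374]
ft_force: [-0.6, -0.7, -0.8]
gripper_width: 0.0319
gripper_force: 30.0
```

>>> {"op": "drive_tool", "data": {"steps": [[0.005, 0, 0, 0, 0, 0], [0.01, 0, 0, 0, 0, 0], [0.01, 0, 0, 0, 0, 0]]}}

```text
t: 16.45
eef_pos: [0.5337, 0.0707, 0.0297]
tool_rot: [-3.141, 0.002, 1.374]
ft_force: [-1.7, -6.0, 0.2]
gripper_width: 0.0318
gripper_force: 30.0
```

>>> {"op": "drive_tool", "data": {"steps": [[0.005, 0, 0, 0, 0, 0], [0.01, 0, 0, 0, 0, 0], [0.01, 0, 0, 0, 0, 0]]}}

```text
t: 16.82
eef_pos: [0.5337, 0.0708, 0.0298]
tool_rot: [-3.141, 0.005, 1.374]
ft_force: [-4.0, -14.6, 3.3]
gripper_width: 0.0314
gripper_force: 30.0
```

>>> {"op": "drive_tool", "data": {"steps": [[-0.013, 0, 0, 0, 0, 0], [-0.013, 0, 0.004, 0, 0, 0], [-0.013, 0, 0.004, 0, 0, 0]]}}

```text
t: 17.2
eef_pos: [0.5339, 0.0706, 0.0292]
tool_rot: [3.141, 0.001, 1.374]
ft_force: [-1.5, -6.0, 3.2]
gripper_width: 0.032
gripper_force: 30.0
```

>>> {"op": "drive_tool", "data": {"steps": [[0, 0, 0, 0, 0, 0], [0, 0, 0, 0, 0, 0], [0, 0, 0, 0, 0, 0], [0, 0, -0.1, 0, 0, 0], [0, 0, -0.3, 0, 0, 0], [0, 0, -0.45, 0, 0, 0], [0, 0, -0.45, 0, 0, 0]], "fingers": 55}}

```text
t: 18.08
eef_pos: [0.5361, 0.0716, 0.122]
tool_rot: [3.136, -0.001, 1.374]
ft_force: [-0.0, 0.7, -0.7]
gripper_width: 0.0481
gripper_force: 0.0
```

```bash
python3 go.py j .135 -.002 .12
```

```text
shift [-1.1361 -0.0126  0.0083] turn [ 0.0038 -0.0009  0.0012] t 18.07 pos [0.5361 0.0716 0.122 ] F [-0.   0.7 -0.7] w 0.0481
tcp in jig -0.0922 0.0001
```

>>> {"op": "drive_tool", "data": {"steps": [[-0.3, 0, 0, 0, 0, 0], [-0.6, 0, 0, 0, 0, 0], [-0.9, -0.01, 0, 0, 0, 0], [-1, -0.012, 0, 0, 0, 0], [-1, -0.012, 0, 0, 0, 0]], "fingers": 0}}

```text
t: 18.7
eef_pos: [0.4912, -0.1253, 0.1177]
tool_rot: [-3.14, -0.0, 1.371]
ft_force: [0.2, 0.5, 0.5]
gripper_width: 0.006
gripper_force: 0.0
```

>>> {"op": "drive_tool", "data": {"steps": [[-0.14, 0, 0, 0, 0, 0], [-0.14, 0, 0, 0, 0, 0], [-0.14, 0, 0, 0, 0, 0]]}}

```text
t: 19.08
eef_pos: [0.4867, -0.1505, 0.1183]
tool_rot: [-3.141, -0.001, 1.374]
ft_force: [0.6, 0.3, 0.7]
gripper_width: 0.0006
gripper_force: 0.0
```

```bash
python3 go.py j .135 -.002 .027; python3 - <<'E'
from h import *
a=r.capture("side")
crop(a,230,120,130,190,3,"pics/chk.png")
E
```

```text
shift [0.0008 0.0131 0.4566] turn [-0.0006 -0.0006  0.0014] t 19.07 pos [ 0.4867 -0.1505  0.1183] F [0.6 0.3 0.7] w 0.0006
tcp in jig 0.1352 -0.0045
```

View pics/chk.png

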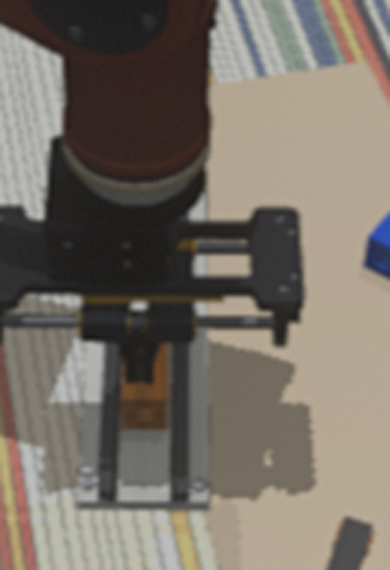

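The side crop shows the block untouched at (145,395), its rear end near (143,428), with the channel free behind it. The arm hides the front.

>>> {"op": "drive_tool", "data": {"steps": [[0, 0.011, 0.15, 0, 0, 0], [0, 0.011, 0.3, 0, 0, 0], [0, 0.011, 0.4, 0, 0, 0], [0, 0.011, 0.455, 0, 0, 0], [0, 0.011, 0.455, 0, 0, 0], [0, 0.011, 0.455, 0, 0, 0]]}}

```text
t: 19.88
eef_pos: [0.4898, -0.1523, 0.0289]
tool_rot: [3.14, 0.0, 1.374]
ft_force: [0.2, -0.9, -0.6]
gripper_width: 0.0004
gripper_force: 0.0
```

```bash
python3 go.py j .06 -.0022 .027
```

```text
shift [ 0.3822 -0.0044  0.0092] turn [0.0009 0.0002 0.0013] t 19.88 pos [ 0.4898 -0.1523  0.0289] F [ 0.2 -0.9 -0.6] w 0.0004
tcp in jig 0.1364 -0.0012
```

>>> {"op": "drive_tool", "data": {"steps": [[0.06, -0.003, 0.005, 0, 0, 0], [0.11, -0.003, 0.005, 0, 0, 0], [0.16, -0.003, 0.005, 0, 0, 0], [0.22, -0.003, 0.005, 0, 0, 0], [0.28, -0.003, 0.005, 0, 0, 0], [0.34, -0.003, 0.005, 0, 0, 0], [0.38, -0.003, 0.005, 0, 0, 0], [0.38, -0.003, 0.005, 0, 0, 0]]}}

```text
t: 20.88
eef_pos: [0.5032, -0.0767, 0.0268]
tool_rot: [-3.141, -0.0, 1.375]
ft_force: [0.1, 0.6, -0.4]
gripper_width: 0.0003
gripper_force: 0.0
```

>>> {"op": "drive_tool", "data": {"steps": [[0.03, 0, 0, 0, 0, 0], [0.06, 0, 0, 0, 0, 0], [0.09, 0, 0, 0, 0, 0], [0.12, 0, 0, 0, 0, 0], [0.12, 0, 0, 0, 0, 0]]}}

```text
t: 21.5
eef_pos: [0.508, -0.0535, 0.027]
tool_rot: [3.142, -0.0, 1.374]
ft_force: [0.1, -0.2, -0.0]
gripper_width: 0.0004
gripper_force: 0.0
```

```bash
python3 go.py j .002 -.0022 .027
```

```text
shift [ 0.1699  0.0032 -0.0002] turn [ 0.     -0.0001  0.0015] t 21.5 pos [ 0.508  -0.0535  0.027 ] F [ 0.1 -0.2 -0. ] w 0.0004
tcp in jig 0.036 -0.0028
```

>>> {"op": "drive_tool", "data": {"steps": [[0.03, 0.001, 0, 0, 0, 0], [0.06, 0.001, 0, 0, 0, 0], [0.09, 0.002, 0, 0, 0, 0], [0.12, 0.002, 0, 0, 0, 0]]}}

```text
t: 22.0
eef_pos: [0.5132, -0.0302, 0.027]
tool_rot: [3.142, 0.0, 1.374]
ft_force: [-0.0, 0.3, -0.3]
gripper_width: 0.0004
gripper_force: 0.3
```

>>> {"op": "drive_tool", "data": {"steps": [[0.02, 0, 0, 0, 0, 0], [0.03, 0, 0, 0, 0, 0], [0.04, 0, 0, 0, 0, 0]]}}

```text
t: 22.38
eef_pos: [0.5146, -0.0227, 0.027]
tool_rot: [3.142, 0.0, 1.374]
ft_force: [-0.4, -1.6, 0.4]
gripper_width: 0.0004
gripper_force: 0.4
```

>>> {"op": "drive_tool", "data": {"steps": [[0.005, 0, 0, 0, 0, 0], [0.01, 0, 0, 0, 0, 0], [0.015, 0, 0, 0, 0, 0]]}}

```text
t: 22.75
eef_pos: [0.5149, -0.022, 0.027]
tool_rot: [-3.142, 0.004, 1.374]
ft_force: [-3.2, -11.9, 0.7]
gripper_width: 0.0006
gripper_force: 6.5
```

>>> {"op": "drive_tool", "data": {"steps": [[0.005, 0, 0, 0, 0, 0], [0.01, 0, 0, 0, 0, 0], [0.015, 0, 0, 0, 0, 0]]}}

```text
t: 23.12
eef_pos: [0.5152, -0.0218, 0.0271]
tool_rot: [3.142, 0.008, 1.375]
ft_force: [-5.3, -24.7, 1.8]
gripper_width: 0.0002
gripper_force: 12.5
```

```bash
python3 go.py j .002 -.0022 .027
```

```text
shift [ 0.0074 -0.001   0.0006] turn [0.     0.0053 0.0018] t 23.12 pos [ 0.5152 -0.0218  0.0271] F [ -5.3 -24.7   1.8] w 0.0002
tcp in jig 0.0035 -0.002
```

>>> {"op": "drive_tool", "data": {"steps": [[-0.05, 0, 0, 0, 0, 0], [-0.15, 0, 0, 0, 0, 0], [-0.25, 0, -0.1, 0, 0, 0], [-0.5, 0, -0.4, 0, 0, 0], [-0.8, 0, -0.7, 0, 0, 0], [-1, -0.3, -0.8, 0, 0, 0], [-1, -0.6, -0.8, 0, 0, 0], [-1, -1, -0.8, 0, 0, 0], [-1, -1, -0.8, 0, 0, 0]]}}

```text
t: 24.25
eef_pos: [0.2788, -0.1732, 0.1868]
tool_rot: [3.141, -0.0, 1.373]
ft_force: [0.3, -0.2, 0.2]
gripper_width: 0.0005
gripper_force: 0.0
```

>>> {"op": "drive_tool", "data": {"steps": [[-0.3, 0, 0, 0, 0, 0], [-0.6, 0, 0, 0, 0, 0], [-0.9, 0, 0, 0, 0, 0], [-1, 0, 0, 0, 0, 0], [-1, 0, 0, 0, 0, 0]]}}

```text
t: 24.88
eef_pos: [0.2409, -0.3707, 0.1867]
tool_rot: [3.141, -0.001, 1.371]
ft_force: [-0.5, 0.7, 0.8]
gripper_width: 0.0003
gripper_force: 0.0
```

```bash
python3 - <<'E'
from h import *
a=r.capture("side");b=r.capture("top")
A=cv2.resize(a[140:300,235:325],None,fx=3.5,fy=3.5,interpolation=2);B=cv2.resize(b[180:260,185:305],None,fx=4,fy=4,interpolation=2)
H=np.zeros((560,315+480,3),np.uint8);H[:A.shape[0],:315]=A;H[:320,315:]=B
cv2.imwrite("pics/end.png",H);s=r.state();print(s["t"],s["eef_pos"],s["ft_force"])
E
```

```text
24.975 [ 0.24146656 -0.36906459  0.186544  ] [-0.24886983  0.03565706 -0.29283991]
```

View pics/end.png

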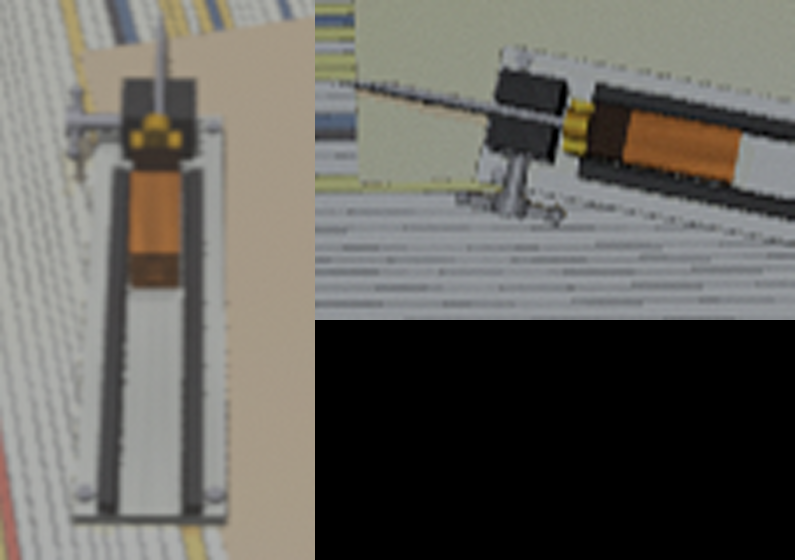

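Guard (578,127), collar (610,133) and block (683,145) sit in line without visible gaps. The stack also stopped firmly at 25 N. Handing in.

```bash
python3 - <<'E'
from go import *
p=at("top",290.7,219,.048)[:2]-J;print("block rear jig x",p@[np.cos(YJ),np.sin(YJ)])
print(r.close_job())
E
```

```text
block rear jig x -0.006396606295636245
the job is handed in; nothing more can be done
None
```

The guard, collar and handle block are on the tang in that order, pushed home with no visible gaps and released; the job was handed in at about 25 s, with the block's rear end measured within about 1 mm of its home position.

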